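Put the brewery gas line into service: test the relief valve, set the wheel valve

ROBOT

A 7-joint arm with a two-finger parallel gripper is mounted at the origin on the work surface. World frame = base frame: x ahead of the robot, y to its left, z up, the work surface at z = 0. Lengths are in m, angles in rad, forces in N, time in s.
With the tool pointing down it reaches from about 0.425 to 0.875 m from the base axis. Payload 4.7 kg.
Tool frame: the origin (TCP) lies at the very end of the fingers, on their centre line; the grasp point (between the pads) lies behind it (ctrl.tcp_to_grasp is the z of the grasp point in the tool frame, in m); z points along the fingers, y is the line along which they close (so a half turn about z gives the same grasp; the last joint's range is limited). The gripper opens to 87 mm and grips with 3 to 60 N. Pads are 19 mm wide; open, the fingers measure 117 mm over their backs; the gripper's body (75 mm by 190 mm) begins 51 mm behind the grasp point.
Start: joints at [-1.205, 0.321, -0.07, 1.45, 0.023, 1.371, -0.057], TCP at [0.224, 0.61, 0.201] pointing down, gripper open.
Joint ranges: [-2.86, 2.86], [-0.3, 2.09], [-1.38, 1.24], [0.06, 2.45], [-1.56, 4.7], [0.09, 2.05], [-2.69, 2.69]. Speed limits (rad/s): [2.57, 2.57, 3.14, 3.14, 3.14, 3.14, 3.14].

INTERFACE

Orientations are given as a rotation vector (axis times angle).
In Python, from bench import ctrl gives the robot as it stands.
- The arm moves only by the tool step_arm, never from a script. Its argument "targets" is a list of rows, each a list of 7 numbers: the shift along the world's x, y, z in cm, then the turn, a rotation vector about the world's x, y, z in degrees, then the opening, from 0 (shut) to 1 (fully open). A call has exactly 5 rows; each row shifts and turns the commanded pose from where the row before left it; what a row does not reach is not made up. A row lasts 1/12 s, in which the tool goes at most 41.7 mm and 7.16 degrees, less where a joint would pass 70% of its speed; a pose out of reach is approached as far as the arm can. A call with a gripper value outside its range is refused whole. The fingers move at their own pace and stop on an object; "force" is the grip in N (left out, the last holds). Time passes only in rows, so rows that do not move let the fingers close, or fill a call up. It gives the time, the measured TCP pose, the force, the opening and the grip force at its end, in the units of the state.
- ctrl.get_state(): the state, without advancing time (a new reading comes with each control period).
- ctrl.get_image(name): name is "scene" or "top" or "wrist"; returns (picture, depth): 384x512x3 uint8, red, green, blue; 384x512 float32, m along the optical axis (not along the pixel's ray), 0 where there is no reading.
- ctrl.camera_params(name): a dict with "intrinsics" (3x3 intrinsics, pixels), "rvec" (rotation vector, rad) and "tvec" (3), from world to camera coordinates, as OpenCV has them; the wrist camera has in their place "hand_eye" (4x4, takes a point from camera to tool coordinates, whose origin is the TCP and whose axes are the flange's). Camera axes: x right, y down, z forward; pixel columns grow to the right and rows downward; lengths in m; the calibration is good to about 2 mm. A picture is of the moment at which its call begins: read the wrist's pose just before it. camera_params takes no time and is no camera call.
- ctrl.close_job(): hands the job in; it is judged then, once.
The state is a dict: "time": time; "joint_positions": joint angles; "qd": joint speeds; "joint_torque": joint torques, N m; "position": TCP position; "tool_rot": TCP orientation; "ft_force": force on the tool from outside, world axes, zero at the start; "torque": the same for the moment, N m; "grip_width": opening from 0.0 (shut) to 1.0 (fully open); "grip_force": force on a finger pad.
Only numpy, scipy, OpenCV 4.12 (cv2) and the standard library are available. Lean on these libraries where they do the work, as an engineer would, in place of code of your own. Each camera call takes 0.05 s, during which the arm holds its last target. There are 200 camera calls.

TASK

First test the relief valve: pull its black knob out against the spring until the orange pointer stands in the green field, never on into the red, hold it there for a moment and let it go fully home. Then take the red wheel valve by its black crank handle, screw it shut (clockwise) to its stop, back it off exactly two full turns, and finish still holding the crank handle between the fingers, keeping the wheel still there. Leave the other things on the bench where they are.

Things in the scene. Friction and masses are not known exactly. Their poses are not given: they have to be found in the camera images.
- relief: Relief valve with sprung test slide, fixed to the bench, left or right of the wheel valve. Origin on the bench under the black knob when home. The slide pulls out along its -x (roughly to the robot). Foot plate 8 mm thick, x -97 to 53, y -44 to 72 mm; scale rail at y 48 to 68, top z 21 mm, with coloured fields. Barrel behind the knob from x 72 mm, up to z 58 mm; spigot at x 130 mm to z 91 mm.
- knob (a point): Grip point of the black upright knob on the slide: round, 22 mm across, z 20 to 62 mm over the bench; the point is on its axis at z 45 mm and moves with the slide. The knob does not turn. The carriage under it (34 x 26 mm) has its top at z 20 mm; a thin orange pointer, level with the knob's axis, reaches from it towards +y at z 24 mm, over the scale.
- pull (a joint): How far the slide is pulled out, m: 0 home, 0.065 end of travel. Pointer in the green field from 0.034 to 0.046, in the red from 0.050 on. The spring pulls home with about 3.6 N at 0 plus 0.18 N a mm (11 N at 40 mm); the slide springs home by itself when let go.
- valve: Steel globe valve with a red hand wheel lying level on top, fixed to the bench. Origin on the bench on the wheel's upright axis. Foot 92 mm across; stub pipes along its y reach 76 mm either way at z 40 mm (flanges up to z 64 mm). Wheel 112 mm across, rim 12 mm thick, its top at z 101 mm, hub top at z 105 mm.
- axis (a point): A point on the wheel's upright axis at z = 128 mm, about the middle height of the crank handle. It does not move.
- crank: The black upright crank handle on the wheel's rim: round, 20 mm in diameter, 45 mm tall, from z = 105 mm to 150 mm over the bench, its axis 50 mm from the wheel's axis. Origin at the centre of its underside. It spins freely on its own upright pin, so a gripper holding it can keep one direction while the wheel goes round.
- wheel (a joint): Wheel angle, rad: 0 is shut hard against its stop; it grows as the valve opens, anticlockwise seen from above (6.283 a turn, up to 20). It stays where it is left: turning it takes about 2.5 to 4 N at the crank handle. It starts between a fifth and three quarters of a turn open.
- cup: Bystander: white cup, 68 mm across, 85 mm tall; origin at the centre of its underside.
- clip: Bystander: lime green bag clip, about 120 x 18 x 16 mm, lying along its x axis; origin under its middle.
- clip2: Bystander: teal bag clip, about 120 x 18 x 16 mm; origin under its middle.
- tub: Bystander: white lidded tub with blue label, 76 mm across, 120 mm tall; origin at the centre of its underside.
- spanner: Bystander: steel spanner, 180 mm long, 8 mm thick, lying along its x axis; origin under its middle.
- gasket: Bystander: flat blue ring, 60 mm across, 8 mm thick; origin at the centre of its underside.

How it is judged:
By the outcome, as a careful person would: the job done as asked, in the order asked, and still so for the second after the job is handed in, while the arm keeps its last pose, push and grip.
It also fails if it takes over 72 s, if anything falls off the work surface, if the arm or the gripper's body presses on something with over 40 N, if the wrist force passes 120 N, or if a joint passes its speed limit or range.

## Working session

There is one attempt and no reset: what is moved stays moved. The work goes in short steps, Python scripts to look and compute and a tool call to move; the robot and the scene stay as the last step left them, time stands still between calls to the robot, and variables do not carry over. Pictures are saved under pics/ and viewed, at most 10 in all, crops included, and the job is handed in when it is done.

Besides the shell and the picture viewer there is one more tool, called after "Call:" as name(argument=value, ...) on one line, values as JSON. step_arm: Moves the arm, as the interface text tells. Its arguments: {"type":"object","properties":{"targets":{"type":"array"},"force":{"type":"number"}},"required":["targets"]}

```bash
mkdir -p pics; ls; cat > h.py <<'E'
import numpy as np, cv2
from bench import ctrl
from scipy.spatial.transform import Rotation as R
def cloud(name):
    s=ctrl.get_state(); im,d=ctrl.get_image(name); p=ctrl.camera_params(name); K=np.array(p["intrinsics"])
    v,u=np.mgrid[:384,:512]; P=np.stack([(u-K[0,2])/K[0,0]*d,(v-K[1,2])/K[1,1]*d,d],-1)
    if "rvec" in p:
        M=R.from_rotvec(np.ravel(p["rvec"])).as_matrix(); W=(P-np.ravel(p["tvec"]))@M
    else:
        H=np.array(p["hand_eye"]); W=(P@H[:3,:3].T+H[:3,3])@R.from_rotvec(s["tool_rot"]).as_matrix().T+s["position"]
    W[d==0]=np.nan
    return im,W
E
python3 - <<'E'
from h import *
im,W=cloud("top"); np.savez("top.npz",im=im,W=W); cv2.imwrite("pics/top.png",im[...,::-1])
im,W=cloud("scene"); np.savez("scene.npz",im=im,W=W); cv2.imwrite("pics/scene.png",im[...,::-1])
s=ctrl.get_state(); print(s, ctrl.tcp_to_grasp)
E
```

```text
pics
{'time': 0.1, 'joint_positions': array([-1.20488924,  0.32170797, -0.07007168,  1.45154352,  0.02260987,
        1.3708201 , -0.05687635]), 'qd': array([ 0.00023098,  0.00190306, -0.0003171 , -0.00256956,  0.000695  ,
        0.0005817 , -0.00251927]), 'joint_torque': array([-2.30224322e-05, -4.92572093e+01, -4.05689087e-01, -3.13399744e+01,
       -6.40925090e-02,  3.94303480e-02,  7.14281327e-05]), 'position': array([0.22386183, 0.60966608, 0.20050215]), 'tool_rot': array([-5.49675336e-01, -3.09293832e+00,  2.64190859e-03]), 'ft_force': array([ 1.118106  , -0.09620243,  0.12182254]), 'torque': array([ 0.05600542, -0.01903721, -0.00261643]), 'grip_force': 0.0, 'grip_width': 1.0022478806394084} -0.0187
```

View pics/top.png

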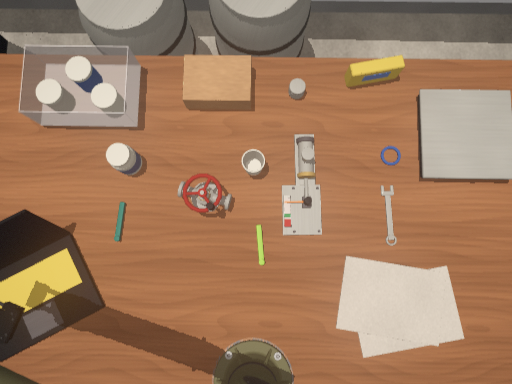

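View pics/scene.png

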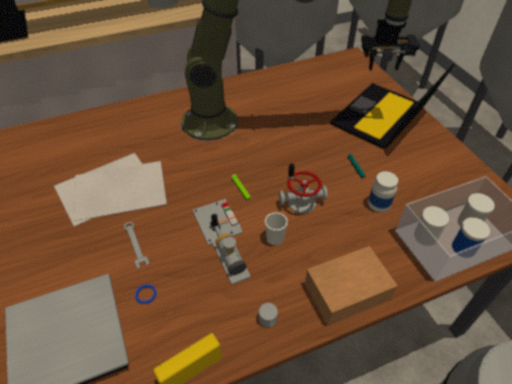

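The top view shows the wheel valve at about (203,193) with its crank at (211,206). The relief knob is at about (307,202), with the scale on its left. The cup is at (254,162) and the lime clip at (260,245).

```bash
python3 - <<'E'
from h import *
from scipy.optimize import least_squares
def circ(p):
    r=least_squares(lambda q:np.hypot(*(p-q[:2]).T)-q[2],[*p.mean(0),.05],loss="soft_l1",f_scale=.003); return r.x.round(4)
for n in("top","scene"):
    f=np.load(n+".npz"); im=f["im"].astype(int);W=f["W"]; r,g,b=im[...,0],im[...,1],im[...,2]
    x,y,z=W[...,0],W[...,1],W[...,2]
    print(n)
    def rep(t,m): 
        P=W[m]; print(t,len(P),P.size and (np.median(P,0).round(4),P.min(0).round(3),P.max(0).round(3)))
    red=(r>110)&(g<50)&(b<50)&(z>.085)&(z<.115); rep("red",red); print("wheel",circ(W[red][:,:2]))
    dark=(im.max(-1)<70)
    c=circ(W[red][:,:2])
    rep("crank",dark&(z>.11)&(z<.16)&(np.hypot(x-c[0],y-c[1])<.08))
    rep("knob",dark&(z>.03)&(z<.075)&(abs(x-.55)<.15)&(y<0)&(y>-.25)) 
    rep("cranktop",dark&(z>.14)&(z<.16)&(np.hypot(x-c[0],y-c[1])<.08))
    rep("knobtop",dark&(z>.056)&(z<.068)&(y<0)&(y>-.25))
    gr=(g>r+40)&(g>b+30)&(z<.035)&(abs(x-.5)<.2)&(y<-.05)&(y>-.25); rep("green",gr)
    rd=(r>140)&(g<60)&(b<60)&(z<.035)&(abs(x-.5)<.2)&(y<0)&(y>-.25); rep("redfield",rd)
    rep("lime",(g>150)&(b<90)&(r>110)&(r<g-30))
    rep("orange",(r>170)&(g>70)&(g<140)&(b<70)&(z<.06)&(y<-.03)&(y>-.25))
    rep("barrel",(z>.045)&(z<.1)&(im.min(-1)>70)&(y<-.08)&(y>-.25)&(x>.5)&(x<.8))
    pl=(z>.004)&(z<.013)&(im.min(-1)>130)&(y<-.03)&(y>-.28)&(x>.35)&(x<.62); rep("plate",pl)
    if pl.sum()>50: print(cv2.minAreaRect(W[pl][:,:2].astype(np.float32)*1000))
    rep("cup",(z>.07)&(z<.095)&(im.min(-1)>120)&(abs(y)<.1)&(x>.5)&(x<.8))
    if n=="top": cv2.imwrite("pics/topc.png",cv2.resize(f["im"][120:260,170:340,::-1],None,fx=4,fy=4,interpolation=cv2.INTER_CUBIC))
E
```

```text
top
red 0 0<stdin>:4: RuntimeWarning: Mean of empty slice.
  ret = um.true_divide(
Traceback (most recent call last):
ValueError: Initial guess is outside of provided bounds
```

```bash
python3 - <<'E'
from h import *
np.set_printoptions(suppress=True,precision=4)
f=np.load("top.npz")
for n,(u,v) in dict(rim=(187,185),rim2=(205,176),crank=(211,206),knob=(307,202),table=(160,220),base=(253,375)).items(): print(n,f["im"][v,u],f["W"][v,u])
p=ctrl.camera_params("top");print(p, ctrl.camera_params("wrist"))
cv2.imwrite("pics/topc.png",cv2.resize(f["im"][120:260,170:340,::-1],None,fx=4,fy=4,interpolation=cv2.INTER_CUBIC))
E
```

```text
rim [171  64  54] [0.5423 0.1925 0.098 ]
rim2 [174  67  56] [0.5688 0.1429 0.0971]
crank [91 71 64] [0.479  0.1175 0.1497]
knob [96 81 73] [ 0.5035 -0.1471  0.0655]
table [171 116  78] [ 0.4498  0.2878 -0.0056]
base [69 60 42] [ 0.0609 -0.002   0.183 ]
{'intrinsics': array([[427.6873,   0.    , 253.4294],
       [  0.    , 427.6873, 194.018 ],
       [  0.    ,   0.    ,   1.    ]]), 'rvec': array([ 2.1661, -2.1301,  0.1278]), 'tvec': array([-0.0021,  0.5282,  1.2226])} {'intrinsics': array([[301.1102,   0.    , 253.8779],
       [  0.    , 301.1102, 189.3921],
       [  0.    ,   0.    ,   1.    ]]), 'hand_eye': array([[ 0.0011, -0.9695, -0.2452,  0.067 ],
       [ 1.    ,  0.0007,  0.0018, -0.0006],
       [-0.0016, -0.2452,  0.9695, -0.1822],
       [ 0.    ,  0.    ,  0.    ,  1.    ]])}
```

View pics/topc.png

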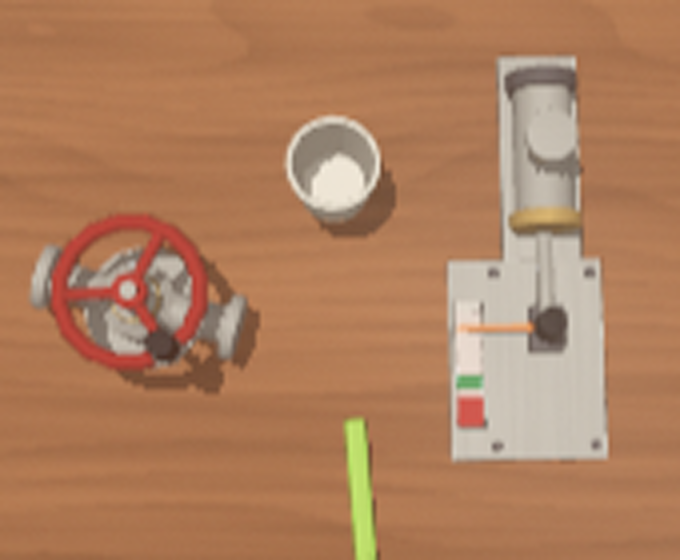

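The crop shows the pointer at home. The green field is at crop (470,382) and the red at (470,411). The crank is at (161,345) and the hub at (127,291). Next I'll redo the measurement with better colour thresholds.

```bash
cat > m.py <<'E'
from h import *
from scipy.optimize import least_squares
np.set_printoptions(suppress=True,precision=4)
def circ(p,r0=None):
    if r0: f=lambda q:np.hypot(*(p-q[:2]).T)-r0
    else: f=lambda q:np.hypot(*(p-q[:2]).T)-q[2]
    return least_squares(f,[*p.mean(0),.05][:2 if r0 else 3],loss="soft_l1",f_scale=.003).x
def meas(im,W):
    im=im.astype(int); r,g,b=im[...,0],im[...,1],im[...,2]; x,y,z=W[...,0],W[...,1],W[...,2]
    def rep(t,m):
        P=W[m]; print(t,len(P),*( (np.median(P,0),P.min(0),P.max(0)) if len(P) else ()))
    red=(r>1.9*g)&(r>1.9*b)&(r>80)
    w=red&(z>.08)&(z<.12)&(y>.03); rep("wheel",w)
    if w.sum()>30:
        c=circ(W[w][:,:2]); near=np.hypot(x-c[0],y-c[1])<.075; rim=w&(abs(np.hypot(x-c[0],y-c[1])-.05)<.012)
        print("wheel circle",c, circ(W[rim][:,:2]))
        rep("crank",near&(z>.125)&(z<.17)); 
    rel=(y<-.05)&(y>-.26)&(x>.35)&(x<.85)
    rep("knob",rel&(z>.05)&(z<.08)&(im.max(-1)<110)&(x<.56))
    rep("green",rel&(g>1.3*r)&(g>1.1*b)); rep("redf",rel&red)
    rep("orange",rel&(r>180)&(r-b>90)&(z<.06)&(x<.55))
    pl=rel&(z>-.003)&(z<.018)&(r-b<45)&(im.min(-1)>110)&(x<.6); rep("plate",pl)
    if pl.sum()>50: print(cv2.minAreaRect(W[pl][:,:2].astype(np.float32)*1000))
    rep("spig",rel&(z>.08)&(z<.12)&(x>.55))
    rep("barrel",rel&(z>.04)&(z<.075)&(x>.56))
    rep("cup",(z>.07)&(z<.1)&(im.min(-1)>100)&(abs(y)<.1)&(x>.5)&(x<.8))
    rep("lime",(g>1.15*r)&(g>1.8*b)&(x<.6)&(x>.2))
E
python3 - <<'E'
from m import *
for n in("top","scene"): print(n); f=np.load(n+".npz"); meas(f["im"],f["W"])
E
```

```text
top
wheel 502 [0.5227 0.1508 0.0994] [0.4669 0.0962 0.0929] [0.5749 0.2035 0.1064]
wheel circle [0.5212 0.15   0.0477] [0.5211 0.1497 0.0494]
crank 47 [0.4788 0.1204 0.1493] [0.4698 0.1122 0.133 ] [0.4873 0.1313 0.1532]
knob 47 [ 0.5096 -0.1478  0.0601] [ 0.4983 -0.1588  0.0505] [ 0.5189 -0.1391  0.0655]
green 17 [ 0.469  -0.0932  0.0201] [ 0.466  -0.0994  0.0128] [ 0.4728 -0.0843  0.0263]
redf 35 [ 0.4459 -0.0938  0.0204] [ 0.4394 -0.1024  0.0156] [ 0.4547 -0.0875  0.0244]
orange 651 [ 0.4914 -0.1965 -0.0003] [ 0.3796 -0.2599 -0.0083] [ 0.5497 -0.0505  0.027 ]
plate 1671 [ 0.4864 -0.1389  0.0072] [ 0.4136 -0.196  -0.0025] [ 0.5985 -0.0785  0.0179]
((506.3730773925781, -136.25799560546875), (185.26980590820312, 115.80904388427734), 1.7438559532165527)
spig 138 [ 0.6382 -0.1456  0.0899] [ 0.6208 -0.1644  0.0829] [ 0.656  -0.1274  0.0979]
barrel 492 [ 0.6633 -0.1396  0.0485] [ 0.5796 -0.17    0.04  ] [ 0.85   -0.0947  0.0605]
cup 141 [0.6263 0.0123 0.0832] [ 0.5014 -0.0225  0.0706] [0.7995 0.0987 0.0987]
lime 177 [ 0.3799 -0.0147  0.0131] [ 0.3247 -0.0246  0.0069] [ 0.436  -0.0052  0.0
[... 404 characters left out ...]
 26 [ 0.449  -0.0926  0.022 ] [ 0.4315 -0.1024  0.0029] [ 0.4605 -0.0771  0.0265]
orange 1 [ 0.5121 -0.098   0.0248] [ 0.5121 -0.098   0.0248] [ 0.5121 -0.098   0.0248]
plate 694 [ 0.4846 -0.1532  0.0097] [ 0.4178 -0.1927  0.0035] [ 0.5785 -0.0781  0.0166]
((497.34149169921875, -137.47491455078125), (156.5671844482422, 112.66248321533203), 4.026362419128418)
spig 126 [ 0.6465 -0.146   0.092 ] [ 0.6243 -0.1635  0.0837] [ 0.6625 -0.1275  0.0979]
barrel 479 [ 0.668  -0.1479  0.051 ] [ 0.5845 -0.1738  0.0401] [ 0.8498 -0.0964  0.0733]
cup 105 [0.6205 0.0057 0.0853] [ 0.5889 -0.0244  0.0709] [0.6569 0.0427 0.0922]
lime 186 [ 0.3769 -0.013   0.0162] [ 0.2017 -0.0955  0.0006] [0.4729 0.7281 0.3957]
```

Call:
step_arm(targets=[[3,-1.5,1,0,0,4.2,1],[3,-1.5,1,0,0,4.2,1],[3,-1.5,1,0,0,4.2,1],[3,-1.5,1,0,0,4.2,1],[3,-1.5,1,0,0,4.2,1]])

```text
time: 0.52
position: [0.3751, 0.5341, 0.2514]
tool_rot: [0.029, -3.141, 0.001]
ft_force: [0.5, 0.3, -0.8]
grip_width: 1.004
grip_force: 0.0
```

Call:
step_arm(targets=[[1.3,-3.8,0,0,0,0,1],[1.3,-3.8,0,0,0,0,1],[1.3,-3.8,0,0,0,0,1],[1.3,-3.8,0,0,0,0,1],[1.3,-3.8,0,0,0,0,1]])

```text
time: 0.93
position: [0.4392, 0.3431, 0.251]
tool_rot: [0.023, -3.141, 0.001]
ft_force: [0.7, 0.7, 0.8]
grip_width: 0.999
grip_force: 0.0
```

Call:
step_arm(targets=[[1.3,-3.8,0,0,0,0,1],[1.3,-3.8,0,0,0,0,1],[1.3,-3.8,0,0,0,0,1],[1.3,-3.8,0,0,0,0,1],[0,0,0,0,0,0,1]])

```text
time: 1.35
position: [0.4942, 0.1826, 0.2516]
tool_rot: [-0.002, 3.14, -0.007]
ft_force: [1.2, -1.0, 0.6]
grip_width: 0.999
grip_force: 0.0
```

```bash
python3 - <<'E'
from m import *
s=ctrl.get_state(); print(s["position"],s["tool_rot"],np.abs(s["qd"]).max(),s["ft_force"],s["joint_positions"])
im,W=cloud("wrist"); np.savez("w1.npz",im=im,W=W); cv2.imwrite("pics/w1.png",im[...,::-1]); meas(im,W)
E
```

```text
[0.4942 0.1826 0.2516] [-0.0017  3.1399 -0.007 ] 0.09411877491948767 [ 1.1547 -0.9963  0.6269] [-0.6113  0.0342  0.2095  1.6855 -0.0024  1.4229  1.1703]
wheel 2871 [0.5227 0.1531 0.0988] [0.4695 0.0945 0.0913] [0.5704 0.2035 0.1024]
wheel circle [0.5223 0.1501 0.0464] [0.5218 0.1498 0.0485]
crank 412 [0.4807 0.1231 0.1485] [0.4726 0.1118 0.1255] [0.4917 0.1314 0.1503]
knob 93 [ 0.5124 -0.1413  0.0556] [ 0.5032 -0.1461  0.0501] [ 0.521  -0.1388  0.0608]
green 103 [ 0.4705 -0.0936  0.0196] [ 0.4663 -0.1036  0.0164] [ 0.4761 -0.0841  0.0214]
redf 227 [ 0.4516 -0.0952  0.0196] [ 0.4396 -0.1425  0.0103] [ 0.5173 -0.0847  0.0238]
orange 6599 [ 0.4    -0.0859 -0.0015] [ 0.35   -0.199  -0.0047] [ 0.55   -0.05    0.0246]
plate 5678 [ 0.4833 -0.1304  0.0065] [ 0.4146 -0.1927 -0.0004] [ 0.5709 -0.0767  0.018 ]
((493.4922180175781, -136.16061401367188), (155.5176544189453, 115.71076965332031), 1.508801817893982)
spig 0
barrel 0
cup 6 [0.5052 0.0984 0.0965] [0.5019 0.0966 0.0928] [0.5082 0.0997 0.0971]
lime 972 [ 0.3754 -0.0153  0.0122] [ 0.3254 -0.1025 -0.0004] [ 0.4747 -0.0018  0.0214]
```

View pics/w1.png

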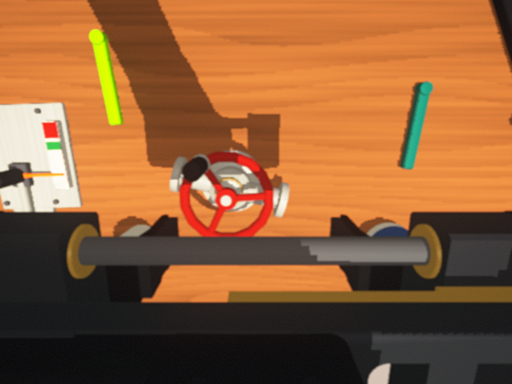

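The wheel axis comes out at (0.522, 0.150) and the crank at about (0.481, 0.1215), radius 50 mm, so they agree. The wheel shows at (227,200) in the picture and the crank at (195,168). Next is the knob.

Call:
step_arm(targets=[[0,-3,0,0,0,0,1],[0,-3,0,0,0,0,1],[0,-3,0,0,0,0,1],[0,-3,0,0,0,0,1],[0,-3,0,0,0,0,1]])

```text
time: 1.82
position: [0.4905, 0.0433, 0.2512]
tool_rot: [0.027, -3.141, -0.001]
ft_force: [-0.0, 0.4, -0.6]
grip_width: 1.002
grip_force: 0.0
```

Call:
step_arm(targets=[[0,-3,0,0,0,0.5,1],[0,-3,0,0,0,0.5,1],[0,-3,0,0,0,0.5,1],[0,-3,0,0,0,0,1],[0,-3,0,0,0,0,1]])

```text
time: 2.23
position: [0.491, -0.1067, 0.2513]
tool_rot: [0.068, -3.141, -0.001]
ft_force: [1.8, 0.2, -0.4]
grip_width: 1.001
grip_force: 0.0
```

Call:
step_arm(targets=[[0,-1.5,-1,0,0,0,1],[0,-1.5,-1,0,0,0,1],[0,0,0,0,0,0,1],[0,0,0,0,0,0,1],[0,0,0,0,0,0,1]])

```text
time: 2.65
position: [0.4915, -0.1347, 0.2317]
tool_rot: [-0.068, 3.141, 0.001]
ft_force: [0.9, -0.1, 0.4]
grip_width: 0.999
grip_force: 0.0
```

```bash
python3 - <<'E'
from m import *
s=ctrl.get_state(); print(s["position"],R.from_rotvec(s["tool_rot"]).as_matrix(),s["ft_force"])
im,W=cloud("wrist"); np.savez("w2.npz",im=im,W=W); cv2.imwrite("pics/w2.png",im[...,::-1]); meas(im,W)
z=W[...,2];k=(abs(W[...,0]-.512)<.022)&(abs(W[...,1]+.148)<.022)&(z>.058)&(z<.07); print(W[k].mean(0),W[k].min(0),W[k].max(0))
E
```

```text
[ 0.4915 -0.1347  0.2317] [[-0.9991 -0.0433  0.    ]
 [-0.0433  0.9991  0.0009]
 [-0.0001  0.0009 -1.    ]] [ 0.9131 -0.0662  0.3681]
wheel 700 [0.5023 0.1098 0.0986] [0.469  0.0932 0.0895] [0.5199 0.1509 0.1198]
wheel circle [0.5097 0.1188 0.0207] [0.4725 0.1353 0.0028]
crank 125 [0.4823 0.1123 0.1292] [0.4738 0.1105 0.125 ] [0.491  0.1168 0.1363]
knob 230 [ 0.5104 -0.1503  0.0608] [ 0.5017 -0.16    0.0502] [ 0.5217 -0.1406  0.0627]
green 126 [ 0.4692 -0.0965  0.0204] [ 0.4647 -0.1804  0.0179] [ 0.475  -0.085   0.3723]
redf 265 [ 0.4504 -0.0953  0.0202] [ 0.3594 -0.2574 -0.0025] [ 0.5148 -0.0562  0.328 ]
orange 8835 [ 0.4058 -0.1067 -0.001 ] [ 0.35   -0.26   -0.0049] [ 0.55   -0.05    0.0245]
plate 7400 [ 0.4831 -0.1413  0.007 ] [ 0.4143 -0.1949  0.0041] [ 0.5968 -0.0784  0.018 ]
((506.57666015625, -136.40582275390625), (181.41917419433594, 113.79601287841797), 1.6520565748214722)
spig 257 [ 0.6295 -0.1492  0.0896] [ 0.6233 -0.1647  0.0829] [ 0.6491 -0.1305  0.092 ]
barrel 488 [ 0.6318 -0.1455  0.0488] [ 0.6198 -0.166   0.04  ] [ 0.6633 -0.1275  0.0715]
cup 121 [ 0.6162 -0.0231  0.0835] [ 0.5004 -0.0254  0.0707] [0.6393 0.0994 0.0942]
lime 889 [ 0.3744 -0.0196  0.0128] [ 0.3213 -0.1012 -0.0024] [0.4748 0.0015 0.023 ]
[ 0.512  -0.1509  0.0608] [ 0.5019 -0.1613  0.0582] [ 0.5231 -0.1406  0.0627]
```

View pics/w2.png

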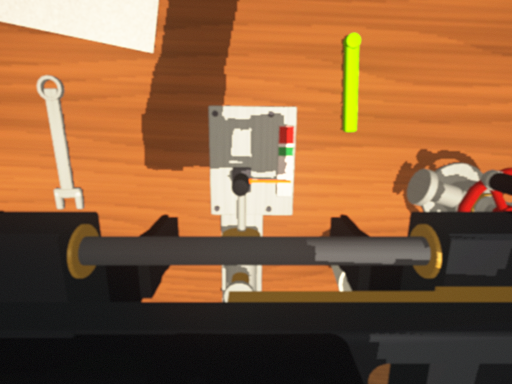

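The knob top measures (0.512, -0.1505) in this view (picture (241,183)). It agrees with the fields: green at x 0.470, which is 40 mm in front. I'll go down onto it.

Call:
step_arm(targets=[[1,-0.8,-3,0,0,0,1],[1,-0.8,-3,0,0,0,1],[0,0,-3,0,0,0,1],[0,0,-3,0,0,0,1],[0,0,-3,0,0,0,1]])

```text
time: 3.12
position: [0.512, -0.1511, 0.0807]
tool_rot: [-0.068, 3.14, 0.001]
ft_force: [-0.7, -0.5, -0.4]
grip_width: 1.001
grip_force: 0.0
```

Call:
step_arm(targets=[[0,0,-2,0,0,-0.5,1],[0,0,-2,0,0,-0.4,1],[0,0,-1,0,0,0,1],[0,0,0,0,0,0,1],[0,0,0,0,0,0,1]])

```text
time: 3.53
position: [0.5116, -0.152, 0.0319]
tool_rot: [-0.042, 3.141, 0.0]
ft_force: [0.6, -0.1, 1.5]
grip_width: 1.0
grip_force: 0.0
```

Call:
step_arm(targets=[[0,0.1,0,0,0,0,0],[0,0,0,0,0,0,0],[0,0,0,0,0,0,0],[0,0,0,0,0,0,0],[0,0,0,0,0,0,0]], force=40)

```text
time: 3.95
position: [0.5114, -0.1519, 0.0321]
tool_rot: [-0.04, 3.14, 0.0]
ft_force: [0.5, 0.3, -0.2]
grip_width: 0.707
grip_force: 0.0
```

Call:
step_arm(targets=[[0,0,0,0,0,0,0],[0,0,0,0,0,0,0],[0,0,0,0,0,0,0],[0,0,0,0,0,0,0],[0,0,0,0,0,0,0]])

```text
time: 4.37
position: [0.511, -0.1518, 0.0314]
tool_rot: [0.04, -3.141, -0.0]
ft_force: [-0.7, -0.1, 0.3]
grip_width: 0.32
grip_force: 0.0
```

Call:
step_arm(targets=[[0,0,0,0,0,0,0],[0,0,0,0,0,0,0],[0,0,0,0,0,0,0],[0,0,0,0,0,0,0],[0,0,0,0,0,0,0]])

```text
time: 4.78
position: [0.511, -0.1509, 0.0314]
tool_rot: [0.04, -3.141, -0.002]
ft_force: [0.0, 2.9, 0.5]
grip_width: 0.236
grip_force: 40.0
```

Call:
step_arm(targets=[[-0.5,0,0,0,0,0,0],[-0.5,0,0,0,0,0,0],[-0.5,0,0,0,0,0,0],[-0.5,-0.1,0,0,0,0,0],[0,0,0,0,0,0,0]])

```text
time: 5.2
position: [0.4926, -0.1516, 0.0315]
tool_rot: [-0.04, 3.137, 0.002]
ft_force: [6.8, 3.9, -6.3]
grip_width: 0.236
grip_force: 40.0
```

Call:
step_arm(targets=[[-0.5,0,0,0,0,0,0],[-0.5,0,0,0,0,0,0],[-0.5,0,0,0,0,0,0],[-0.4,-0.1,0,0,0,0,0],[0,0,0,0,0,0,0]])

```text
time: 5.62
position: [0.4748, -0.1522, 0.0315]
tool_rot: [-0.041, 3.135, 0.002]
ft_force: [9.5, 5.1, -9.6]
grip_width: 0.236
grip_force: 40.0
```

```bash
python3 - <<'E'
from m import *
s=ctrl.get_state(); print(s["position"],s["ft_force"])
im,W=cloud("top"); cv2.imwrite("pics/t2.png",cv2.resize(im[170:250,260:340,::-1],None,fx=6,fy=6,interpolation=cv2.INTER_CUBIC))
im,W=cloud("scene"); cv2.imwrite("pics/s2.png",cv2.resize(im[170:290,180:280,::-1],None,fx=5,fy=5,interpolation=cv2.INTER_CUBIC))
a=cv2.imread("pics/t2.png");b=cv2.imread("pics/s2.png");b=cv2.resize(b,(400,480));cv2.imwrite("pics/ts.png",np.hstack([a[:,:400],b]))
E
```

```text
[ 0.4748 -0.1522  0.0315] [ 9.5382  5.106  -9.6035]
```

View pics/ts.png

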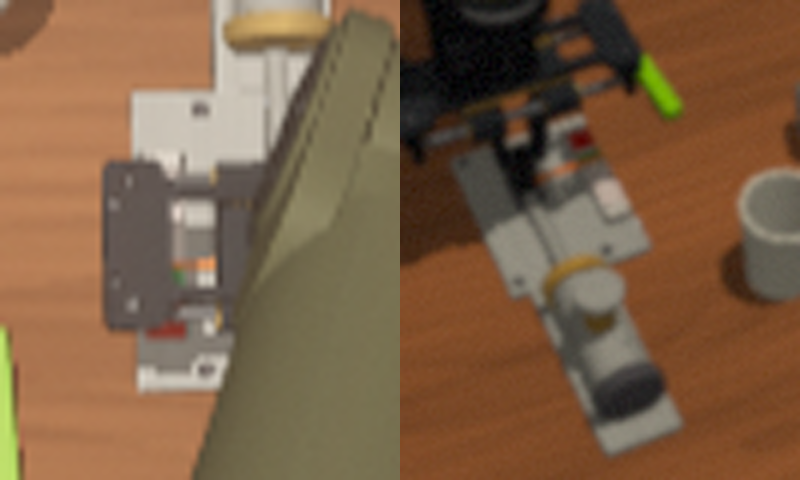

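The pointer (left half, (195,266)) is just at the home-side edge of the green (180,275), so I'll pull about 4 mm more.

Call:
step_arm(targets=[[-0.2,0,0,0,0,0,0],[-0.2,0,0,0,0,0,0],[0,0,0,0,0,0,0],[0,0,0,0,0,0,0],[0,0,0,0,0,0,0]])

```text
time: 6.13
position: [0.4716, -0.1522, 0.0315]
tool_rot: [-0.042, 3.134, 0.0]
ft_force: [10.8, 4.4, -9.7]
grip_width: 0.241
grip_force: 40.0
```

```bash
python3 - <<'E'
from m import *
s=ctrl.get_state(); print(s["position"],s["ft_force"])
im,W=cloud("top"); a=cv2.resize(im[195:235,275:310,::-1],None,fx=12,fy=12,interpolation=cv2.INTER_CUBIC)
im,W=cloud("scene"); b=cv2.resize(im[190:230,205:240,::-1],None,fx=12,fy=12,interpolation=cv2.INTER_CUBIC)
b=np.clip(b*1.6,0,255).astype(np.uint8);cv2.imwrite("pics/t3.png",np.hstack([a,b])[:,:800])
E
```

```text
[ 0.4716 -0.1522  0.0315] [10.7652  4.4303 -9.6679]
```

View pics/t3.png

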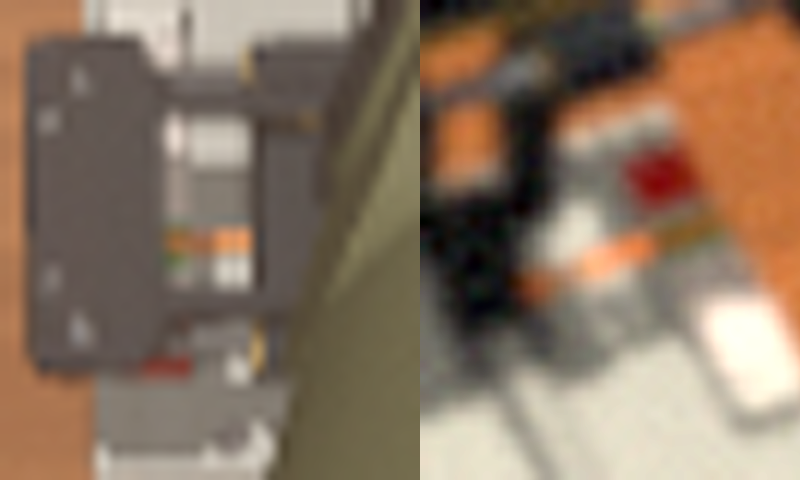

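The pointer is over the green field, at a pull of about 40 mm (10.8 N). I'll hold it there, lead it back and let go.

Call:
step_arm(targets=[[0,0,0,0,0,0,0],[0,0,0,0,0,0,0],[0,0,0,0,0,0,0],[0,0,0,0,0,0,0],[0,0,0,0,0,0,0]])

```text
time: 6.65
position: [0.4717, -0.1523, 0.0315]
tool_rot: [-0.041, 3.134, 0.0]
ft_force: [9.7, 4.5, -10.2]
grip_width: 0.234
grip_force: 40.0
```

Call:
step_arm(targets=[[0,0,0,0,0,0,0],[0,0,0,0,0,0,0],[0,0,0,0,0,0,0],[0,0,0,0,0,0,0],[0,0,0,0,0,0,0]])

```text
time: 7.07
position: [0.4717, -0.1523, 0.0316]
tool_rot: [-0.042, 3.134, 0.0]
ft_force: [9.6, 4.3, -9.7]
grip_width: 0.234
grip_force: 40.0
```

Call:
step_arm(targets=[[0,0,0,0,0,0,0],[0,0,0,0,0,0,0],[0,0,0,0,0,0,0],[0,0,0,0,0,0,0],[0,0,0,0,0,0,0]])

```text
time: 7.48
position: [0.4717, -0.1523, 0.0316]
tool_rot: [-0.042, 3.134, 0.0]
ft_force: [10.2, 4.7, -10.4]
grip_width: 0.234
grip_force: 40.0
```

Call:
step_arm(targets=[[0.7,0,0,0,0,0,0],[0.7,0,0,0,0,0,0],[0.7,0,0,0,0,0,0],[0.7,0.1,0,0,0,0,0],[0.7,0,0,0,0,0,0]])

```text
time: 7.9
position: [0.505, -0.1512, 0.0315]
tool_rot: [-0.042, 3.138, 0.002]
ft_force: [3.5, 4.6, -1.8]
grip_width: 0.234
grip_force: 40.0
```

Call:
step_arm(targets=[[0,0,0,0,0,0,1],[0,0,0,0,0,0,1],[0,0,0,0,0,0,1],[0,0,0,0,0,0,1],[0,0,0,0,0,0,1]])

```text
time: 8.32
position: [0.5025, -0.1536, 0.0315]
tool_rot: [0.038, -3.141, 0.001]
ft_force: [0.5, 0.7, 0.8]
grip_width: 0.528
grip_force: 0.0
```

Call:
step_arm(targets=[[0,0,0,0,0,0,1],[0,0,0,0,0,0,1],[0,0,1,0,0,0,1],[0,0,3,0,0,0,1],[0,0,3,0,0,0,1]])

```text
time: 8.73
position: [0.5016, -0.1528, 0.1018]
tool_rot: [0.039, -3.138, 0.0]
ft_force: [1.1, 0.2, 0.1]
grip_width: 0.914
grip_force: 0.0
```

Call:
step_arm(targets=[[0,0,4,0,0,0,1],[0,0,4,0,0,0,1],[-1,0,4,0,0,0,1],[-1,0,0,0,0,0,1],[0,0,0,0,0,0,1]])

```text
time: 9.15
position: [0.4833, -0.1539, 0.225]
tool_rot: [-0.038, 3.135, 0.001]
ft_force: [0.5, -0.8, -0.5]
grip_width: 0.999
grip_force: 0.0
```

```bash
python3 - <<'E'
from m import *
s=ctrl.get_state(); print(s["position"],s["ft_force"])
im,W=cloud("wrist"); meas(im,W)
cv2.imwrite("pics/w3.png",im[...,::-1])
E
```

```text
[ 0.4833 -0.1539  0.225 ] [ 0.5178 -0.7808 -0.5268]
wheel 364 [0.499  0.1034 0.099 ] [0.4847 0.0944 0.0927] [0.514  0.1151 0.1017]m.py:7: RuntimeWarning: Mean of empty slice.
  return least_squares(f,[*p.mean(0),.05][:2 if r0 else 3],loss="soft_l1",f_scale=.003).x
  ret = um.true_divide(
Traceback (most recent call last):
  File "m.py", line 16, in meas
    print("wheel circle",c, circ(W[rim][:,:2]))
                            ~~~~^^^^^^^^^^^^^^
  File "m.py", line 7, in circ
    return least_squares(f,[*p.mean(0),.05][:2 if r0 else 3],loss="soft_l1",f_scale=.003).x
           ~~~~~~~~~~~~~^^^^^^^^^^^^^^^^^^^^^^^^^^^^^^^^^^^^^^^^^^^^^^^^^^^^^^^^^^^^^^^^^
ValueError: Initial guess is outside of provided bounds
```

```bash
python3 - <<'E'
from m import *
im,W=cloud("wrist"); z=W[...,2]
k=(abs(W[...,0]-.5)<.05)&(abs(W[...,1]+.15)<.03)&(z>.056)&(z<.07); print(W[k].mean(0),W[k].min(0),W[k].max(0))
E
```

```text
[ 0.5116 -0.151   0.0607] [ 0.5013 -0.1616  0.0564] [ 0.5229 -0.1412  0.0633]
```

Call:
step_arm(targets=[[0,2,0.5,0,0,0,1],[0,3,0.5,0,0,0,1],[0,3,0.5,0,0,0,1],[0,3,0.5,0,0,0,1],[0,3,0.5,0,0,0,1]])

```text
time: 9.67
position: [0.4822, -0.0113, 0.2449]
tool_rot: [0.039, -3.138, 0.001]
ft_force: [0.1, 0.2, -0.3]
grip_width: 1.0
grip_force: 0.0
```

Call:
step_arm(targets=[[0,3,0,0,0,0,1],[0,3,0,0,0,0,1],[0,3,0,0,0,0,1],[0,3,0,0,0,0,1],[0,2,0,0,0,0,1]])

```text
time: 10.08
position: [0.4818, 0.1307, 0.2443]
tool_rot: [0.045, -3.138, 0.0]
ft_force: [-0.8, 0.1, 0.2]
grip_width: 1.006
grip_force: 0.0
```

Call:
step_arm(targets=[[0,0,-1,0,0,0,1],[0,0,-1,0,0,0,1],[0,0,0,0,0,0,1],[0,0,0,0,0,0,1],[0,0,0,0,0,0,1]])

```text
time: 10.5
position: [0.4831, 0.1257, 0.2261]
tool_rot: [0.036, -3.141, 0.001]
ft_force: [0.8, 0.2, 1.1]
grip_width: 0.999
grip_force: 0.0
```

```bash
python3 - <<'E'
from m import *
s=ctrl.get_state(); print(s["position"],s["tool_rot"],s["ft_force"])
im,W=cloud("wrist"); cv2.imwrite("pics/w3.png",im[...,::-1]); meas(im,W)
x,y,z=W[...,0],W[...,1],W[...,2]
k=(np.hypot(x-.522,y-.15)<.08)&(z>.146)&(z<.156); P=W[k]; print("top",P.mean(0),P.min(0),P.max(0), cv2.minEnclosingCircle(P[:,:2].astype(np.float32)))
h=(np.hypot(x-.522,y-.15)<.02)&(z>.102)&(z<.109); P=W[h]; print("hub",P.mean(0),P.min(0),P.max(0))
E
```

```text
[0.4831 0.1257 0.2261] [ 0.0358 -3.1407  0.0006] [0.7785 0.1709 1.1466]
wheel 2468 [0.5138 0.1538 0.099 ] [0.4691 0.0951 0.089 ] [0.549  0.2042 0.1029]
wheel circle [0.5154 0.1482 0.0435] [0.5211 0.1486 0.0485]
crank 455 [0.4801 0.1214 0.1485] [0.4725 0.1115 0.1253] [0.4923 0.1312 0.1507]
knob 302 [ 0.5114 -0.1464  0.06  ] [ 0.5022 -0.1598  0.05  ] [ 0.5214 -0.1391  0.0631]
green 114 [ 0.4707 -0.0934  0.0197] [ 0.4654 -0.1027  0.0176] [ 0.4751 -0.0835  0.0216]
redf 254 [ 0.4507 -0.0955  0.0196] [ 0.4403 -0.1419  0.0105] [ 0.5172 -0.0846  0.0248]
orange 10321 [ 0.4026 -0.1138 -0.0014] [ 0.35   -0.233  -0.0049] [ 0.55   -0.05    0.0593]
plate 6729 [ 0.4718 -0.1366  0.0066] [ 0.4143 -0.1961  0.0004] [ 0.5618 -0.0767  0.018 ]
((489.87554931640625, -136.21676635742188), (147.50796508789062, 115.39018249511719), 2.1489760875701904)
spig 0
barrel 0
cup 324 [0.6257 0.0343 0.0797] [ 0.5929 -0.0094  0.0701] [0.65   0.0422 0.0856]
lime 1506 [ 0.3839 -0.014   0.0126] [ 0.3255 -0.102  -0.0027] [ 0.475  -0.0019  0.0216]
top [0.4819 0.1213 0.1487] [0.4725 0.1115 0.1461] [0.4923 0.1312 0.1507] ((0.48242437839508057, 0.12125583738088608), 0.010078762657940388)
hub [0.5239 0.1495 0.1037] [0.5143 0.1398 0.102 ] [0.5325 0.1601 0.1056]
```

View pics/w3.png

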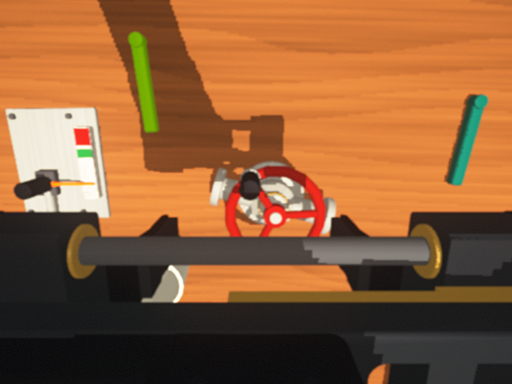

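The slide is home again, with the knob at x 0.5116. The crank top is at (0.4824, 0.1213), picture (250,185), and the hub is at (0.523, 0.1495). Now I'll grasp the crank.

Call:
step_arm(targets=[[0,-0.4,-2,0,0,0,1],[0,0,-3,0,0,0,1],[0,0,-3,0,0,0,0.6],[0,0,-2.4,0,0,0,0.5],[0,0,-1,0,0,0,0.4]], force=30)

```text
time: 10.97
position: [0.4812, 0.1219, 0.1097]
tool_rot: [0.038, -3.137, 0.002]
ft_force: [-1.2, 0.1, 0.3]
grip_width: 0.853
grip_force: 0.0
```

Call:
step_arm(targets=[[0,0,0,0,0,0,0],[0,0,0,0,0,0,0],[0,0,0,0,0,0,0],[0,0,0,0,0,0,0],[0,0,0,0,0,0,0]])

```text
time: 11.38
position: [0.4841, 0.1236, 0.114]
tool_rot: [-0.04, 3.139, 0.002]
ft_force: [-0.1, -0.4, 0.2]
grip_width: 0.476
grip_force: 0.0
```

Call:
step_arm(targets=[[0,0,0,0,0,0,0],[0,0,0,0,0,0,0],[0,0,0,0,0,0,0],[0,0,0,0,0,0,0],[0,0,0,0,0,0,0]])

```text
time: 11.8
position: [0.4831, 0.1226, 0.1128]
tool_rot: [-0.039, 3.141, -0.001]
ft_force: [-0.1, -1.4, 2.5]
grip_width: 0.218
grip_force: 30.0
```

The grip is on, at 19 mm width. Next I'll work out the circle steps.

```bash
cat > c.py <<'E'
from h import *
np.set_printoptions(suppress=True,precision=2)
C=np.array([.5227,.1498])
def ang(p=None):
    p=ctrl.get_state()["position"] if p is None else p
    d=np.array(p[:2])-C; return np.degrees(np.arctan2(d[1],d[0]))%360, np.hypot(*d)*1000
def path(a0,step,n,p0=None,r=.05):
    a=np.radians(a0+step*np.arange(1,n+1)); P=C+r*np.c_[np.cos(a),np.sin(a)]
    P=np.vstack([C+r*np.array([np.cos(np.radians(a0)),np.sin(np.radians(a0))]) if p0 is None else p0,P])*100
    D=np.diff(np.round(P-P[0],2),axis=0).round(2)
    for i in range(0,n,5): print(D[i:i+5].tolist())
E
python3 - <<'E'
from c import *
print(ang()); path(215,-12,5); path(155,-3,60)
E
```

```text
(np.float64(214.48189713692824), np.float64(48.00949835290985))
[[-0.51, 0.91], [-0.3, 1.0], [-0.09, 1.05], [0.12, 1.03], [0.34, 0.99]]
[[0.12, 0.23], [0.13, 0.23], [0.14, 0.22], [0.15, 0.22], [0.16, 0.2]]
[[0.17, 0.2], [0.19, 0.18], [0.19, 0.18], [0.2, 0.17], [0.21, 0.15]]
[[0.22, 0.15], [0.23, 0.13], [0.23, 0.12], [0.24, 0.11], [0.24, 0.1]]
[[0.25, 0.08], [0.25, 0.07], [0.26, 0.06], [0.26, 0.04], [0.26, 0.03]]
[[0.26, 0.01], [0.26, 0.01], [0.26, -0.02], [0.26, -0.02], [0.26, -0.04]]
[[0.26, -0.05], [0.25, -0.07], [0.25, -0.08], [0.24, -0.09], [0.24, -0.1]]
[[0.24, -0.12], [0.23, -0.13], [0.22, -0.14], [0.21, -0.15], [0.21, -0.16]]
[[0.19, -0.18], [0.19, -0.18], [0.18, -0.19], [0.16, -0.2], [0.16, -0.22]]
[[0.14, -0.21], [0.13, -0.23], [0.13, -0.23], [0.1, -0.24], [0.1, -0.24]]
[[0.08, -0.25], [0.07, -0.25], [0.06, -0.26], [0.04, -0.26], [0.03, -0.26]]
[[0.02, -0.26], [0.0, -0.26], [-0.01, -0.26], [-0.03, -0.26], [-0.03, -0.26]]
[[-0.06, -0.26], [-0.06, -0.25], [-0.08, -0.25], [-0.09, -0.25], [-0.11, -0.24]]
```

Call:
step_arm(targets=[[-0.5,0.9,0,0,0,0,0],[-0.3,1.0,0,0,0,0,0],[-0.1,1.05,0,0,0,0,0],[0.1,1.05,0,0,0,0,0],[0.35,1.0,0,0,0,0,0]])

```text
time: 12.22
position: [0.4804, 0.1726, 0.1128]
tool_rot: [-0.039, 3.137, -0.003]
ft_force: [7.5, -8.3, -0.1]
grip_width: 0.218
grip_force: 30.0
```

Call:
step_arm(targets=[[0.12,0.23,0,0,0,0,0],[0.13,0.23,0,0,0,0,0],[0.14,0.22,0,0,0,0,0],[0.15,0.22,0,0,0,0,0],[0.16,0.2,0,0,0,0,0]])

```text
time: 12.63
position: [0.4874, 0.1827, 0.1128]
tool_rot: [-0.038, 3.138, -0.004]
ft_force: [4.4, -7.8, 2.4]
grip_width: 0.215
grip_force: 30.0
```

```bash
python3 -c "
from c import *
print(ang(),ctrl.get_state()['position'])"
```

```text
(np.float64(137.08003003843436), np.float64(48.25038704795827)) [0.49 0.18 0.11]
```

Call:
step_arm(targets=[[0.17,0.2,0,0,0,0,0],[0.19,0.18,0,0,0,0,0],[0.19,0.15,0,0,0,0,0],[0.2,0.15,0,0,0,0,0],[0.21,0.13,0,0,0,0,0]])

```text
time: 13.05
position: [0.4962, 0.1906, 0.1128]
tool_rot: [-0.038, 3.14, -0.004]
ft_force: [0.9, -7.2, 3.5]
grip_width: 0.217
grip_force: 30.0
```

Call:
step_arm(targets=[[0.22,0.13,0,0,0,0,0],[0.23,0.12,0,0,0,0,0],[0.23,0.11,0,0,0,0,0],[0.24,0.1,0,0,0,0,0],[0.24,0.08,0,0,0,0,0]])

```text
time: 13.47
position: [0.5069, 0.1963, 0.1127]
tool_rot: [0.038, -3.141, 0.004]
ft_force: [0.4, -7.0, 6.2]
grip_width: 0.218
grip_force: 30.0
```

Call:
step_arm(targets=[[0.25,0.06,0,0,0,0,0],[0.25,0.05,0,0,0,0,0],[0.26,0.04,0,0,0,0,0],[0.26,0.03,0,0,0,0,0],[0.26,0.02,0,0,0,0,0]])

```text
time: 13.88
position: [0.5188, 0.1993, 0.1127]
tool_rot: [0.04, -3.139, 0.002]
ft_force: [-1.8, -6.5, 5.7]
grip_width: 0.216
grip_force: 30.0
```

Call:
step_arm(targets=[[0.26,0,0,0,0,0,0],[0.26,0,0,0,0,0,0],[0.26,-0.02,0,0,0,0,0],[0.26,-0.03,0,0,0,0,0],[0.26,-0.05,0,0,0,0,0]])

```text
time: 14.3
position: [0.5313, 0.1994, 0.1128]
tool_rot: [0.041, -3.139, 0.0]
ft_force: [-3.3, -3.9, 6.8]
grip_width: 0.219
grip_force: 30.0
```

Call:
step_arm(targets=[[0.26,-0.06,0,0,0,0,0],[0.25,-0.08,0,0,0,0,0],[0.25,-0.08,0,0,0,0,0],[0.24,-0.1,0,0,0,0,0],[0.24,-0.1,0,0,0,0,0]])

```text
time: 14.72
position: [0.5434, 0.1963, 0.1128]
tool_rot: [0.042, -3.138, -0.002]
ft_force: [-4.4, -2.0, 6.4]
grip_width: 0.216
grip_force: 30.0
```

Call:
step_arm(targets=[[0.24,-0.12,0,0,0,0,0],[0.23,-0.13,0,0,0,0,0],[0.22,-0.14,0,0,0,0,0],[0.21,-0.15,0,0,0,0,0],[0.21,-0.16,0,0,0,0,0]])

```text
time: 15.13
position: [0.5544, 0.1903, 0.1128]
tool_rot: [0.043, -3.139, -0.004]
ft_force: [-4.1, 0.8, 5.7]
grip_width: 0.213
grip_force: 30.0
```

Call:
step_arm(targets=[[0.19,-0.18,0,0,0,0,0],[0.19,-0.18,0,0,0,0,0],[0.18,-0.19,0,0,0,0,0],[0.16,-0.2,0,0,0,0,0],[0.16,-0.22,0,0,0,0,0]])

```text
time: 15.55
position: [0.5646, 0.1804, 0.1128]
tool_rot: [-0.043, 3.141, 0.004]
ft_force: [-0.6, 2.9, 3.5]
grip_width: 0.22
grip_force: 30.0
```

Call:
step_arm(targets=[[0.13,-0.21,0,0,0,0,0],[0.12,-0.23,0,0,0,0,0],[0.11,-0.23,0,0,0,0,0],[0.1,-0.24,0,0,0,0,0],[0.1,-0.24,0,0,0,0,0]])

```text
time: 15.97
position: [0.572, 0.1669, 0.1128]
tool_rot: [-0.04, 3.138, 0.002]
ft_force: [2.7, 4.0, 1.6]
grip_width: 0.22
grip_force: 30.0
```

Call:
step_arm(targets=[[0.08,-0.25,0,0,0,0,0],[0.07,-0.25,0,0,0,0,0],[0.06,-0.26,0,0,0,0,0],[0.04,-0.26,0,0,0,0,0],[0.03,-0.26,0,0,0,0,0]])

```text
time: 16.38
position: [0.575, 0.1532, 0.1129]
tool_rot: [-0.039, 3.138, 0.001]
ft_force: [4.3, 3.7, 1.6]
grip_width: 0.217
grip_force: 30.0
```

Call:
step_arm(targets=[[0,-0.26,0,0,0,0,0],[0,-0.26,0,0,0,0,0],[-0.02,-0.26,0,0,0,0,0],[-0.03,-0.26,0,0,0,0,0],[-0.04,-0.26,0,0,0,0,0]])

```text
time: 16.8
position: [0.5741, 0.1395, 0.1129]
tool_rot: [-0.038, 3.138, -0.001]
ft_force: [5.1, 1.7, 0.8]
grip_width: 0.218
grip_force: 30.0
```

Call:
step_arm(targets=[[-0.06,-0.26,0,0,0,0,0],[-0.06,-0.25,0,0,0,0,0],[-0.08,-0.25,0,0,0,0,0],[-0.09,-0.25,0,0,0,0,0],[-0.11,-0.24,0,0,0,0,0]])

```text
time: 17.22
position: [0.5732, 0.1367, 0.1131]
tool_rot: [-0.046, 3.129, 0.019]
ft_force: [18.1, 21.6, -11.0]
grip_width: 0.22
grip_force: 30.0
```

```bash
python3 - <<'E'
from c import *
from m import circ
P=np.array([[.4831,.1226],[.4804,.1726],[.4874,.1827],[.4962,.1906],[.5069,.1963],[.5188,.1993],[.5313,.1994],[.5434,.1963],[.5544,.1903],[.5646,.1804],[.572,.1669],[.575,.1532],[.5741,.1395],ctrl.get_state()['position'][:2]])
print(P[-1]*1000,circ(P)*1000,circ(P,.05)*1000,ang()); path(278,-3,30)
E
```

```text
[573.1902 136.734 ] [525.0446 149.763   50.0146] [525.0489 149.7777] (np.float64(345.49108429071435), np.float64(52.153466098440376))
[[-0.26, -0.03], [-0.26, -0.02], [-0.26, 0.0], [-0.26, 0.01], [-0.27, 0.03]]
[[-0.25, 0.04], [-0.26, 0.05], [-0.25, 0.07], [-0.25, 0.07], [-0.25, 0.1]]
[[-0.24, 0.1], [-0.23, 0.12], [-0.23, 0.13], [-0.22, 0.14], [-0.21, 0.15]]
[[-0.21, 0.16], [-0.2, 0.17], [-0.18, 0.19], [-0.18, 0.19], [-0.17, 0.2]]
[[-0.15, 0.21], [-0.15, 0.22], [-0.13, 0.23], [-0.12, 0.23], [-0.11, 0.24]]
[[-0.09, 0.24], [-0.09, 0.25], [-0.07, 0.25], [-0.05, 0.26], [-0.05, 0.26]]
```

The arm has met the stop, 28 N at about -15°. The path fits a circle about (0.5250, 0.1498) with a radius of 50.0 mm. I'll relax the push and read the rest position.

Call:
step_arm(targets=[[0.1,0.35,0,0,0,0,0],[0.1,0.35,0,0,0,0,0],[0,0,0,0,0,0,0],[0,0,0,0,0,0,0],[0,0,0,0,0,0,0]])

```text
time: 17.63
position: [0.5734, 0.1371, 0.1129]
tool_rot: [-0.041, 3.134, 0.005]
ft_force: [9.0, 6.3, -2.5]
grip_width: 0.222
grip_force: 30.0
```

```bash
sed -i 's/^C=.*/C=np.array([.52505,.14977])/' c.py; python3 - <<'E'
from c import *
path(-14.5,12,30,np.array([.5697,.1345])); print(); path(-14.5,12,5); path(-74.5,6,10)
E
```

```text
[[0.53, 1.31], [-0.06, 1.04], [-0.28, 1.01], [-0.49, 0.93], [-0.66, 0.8]]
[[-0.82, 0.65], [-0.93, 0.47], [-1.02, 0.26], [-1.04, 0.05], [-1.03, -0.17]]
[[-0.97, -0.39], [-0.88, -0.57], [-0.73, -0.75], [-0.56, -0.88], [-0.37, -0.98]]
[[-0.15, -1.03], [0.06, -1.05], [0.28, -1.01], [0.49, -0.92], [0.66, -0.81]]
[[0.82, -0.65], [0.93, -0.47], [1.02, -0.26], [1.04, -0.04], [1.03, 0.17]]
[[0.97, 0.38], [0.88, 0.58], [0.73, 0.74], [0.56, 0.89], [0.37, 0.98]]

[[0.15, 1.03], [-0.06, 1.05], [-0.28, 1.0], [-0.48, 0.93], [-0.67, 0.81]]
[[0.5, 0.17], [0.47, 0.21], [0.45, 0.27], [0.42, 0.31], [0.39, 0.35]]
[[0.35, 0.4], [0.3, 0.42], [0.26, 0.46], [0.21, 0.48], [0.15, 0.5]]
```

Call:
step_arm(targets=[[0.53,1.31,0,0,0,0,0],[-0.06,1.04,0,0,0,0,0],[-0.28,1.01,0,0,0,0,0],[-0.49,0.93,0,0,0,0,0],[-0.66,0.8,0,0,0,0,0]])

```text
time: 18.05
position: [0.562, 0.1834, 0.1128]
tool_rot: [-0.036, 3.14, -0.005]
ft_force: [3.5, -1.7, 4.6]
grip_width: 0.22
grip_force: 30.0
```

Call:
step_arm(targets=[[-0.82,0.65,0,0,0,0,0],[-0.93,0.47,0,0,0,0,0],[-1.02,0.26,0,0,0,0,0],[-1.04,0.05,0,0,0,0,0],[-1.03,-0.17,0,0,0,0,0]])

```text
time: 18.47
position: [0.5121, 0.1981, 0.1128]
tool_rot: [-0.04, 3.14, -0.001]
ft_force: [5.5, -2.9, 5.1]
grip_width: 0.219
grip_force: 30.0
```

Call:
step_arm(targets=[[-0.97,-0.39,0,0,0,0,0],[-0.88,-0.57,0,0,0,0,0],[-0.73,-0.75,0,0,0,0,0],[-0.56,-0.88,0,0,0,0,0],[-0.37,-0.98,0,0,0,0,0]])

```text
time: 18.88
position: [0.4771, 0.164, 0.1128]
tool_rot: [-0.041, 3.139, 0.004]
ft_force: [6.0, 1.8, 1.3]
grip_width: 0.22
grip_force: 30.0
```

Call:
step_arm(targets=[[-0.15,-1.03,0,0,0,0,0],[0.06,-1.05,0,0,0,0,0],[0.28,-1.01,0,0,0,0,0],[0.49,-0.92,0,0,0,0,0],[0.66,-0.81,0,0,0,0,0]])

```text
time: 19.3
position: [0.4883, 0.1157, 0.1127]
tool_rot: [0.041, -3.137, -0.004]
ft_force: [-2.4, 3.2, 7.8]
grip_width: 0.216
grip_force: 30.0
```

Call:
step_arm(targets=[[0.82,-0.65,0,0,0,0,0],[0.93,-0.47,0,0,0,0,0],[1.02,-0.26,0,0,0,0,0],[1.04,-0.04,0,0,0,0,0],[1.03,0.17,0,0,0,0,0]])

```text
time: 19.72
position: [0.5369, 0.101, 0.1127]
tool_rot: [0.038, -3.136, 0.001]
ft_force: [-3.9, -0.7, 10.4]
grip_width: 0.222
grip_force: 30.0
```

Call:
step_arm(targets=[[0.97,0.38,0,0,0,0,0],[0.88,0.58,0,0,0,0,0],[0.73,0.74,0,0,0,0,0],[0.56,0.89,0,0,0,0,0],[0.37,0.98,0,0,0,0,0]])

```text
time: 20.13
position: [0.5732, 0.1354, 0.1127]
tool_rot: [0.036, -3.138, 0.004]
ft_force: [-2.5, -2.9, 10.4]
grip_width: 0.221
grip_force: 30.0
```

One turn is done and tracking is good (radius 50.3 mm). Second turn.

Call:
step_arm(targets=[[0.15,1.03,0,0,0,0,0],[-0.06,1.05,0,0,0,0,0],[-0.28,1.0,0,0,0,0,0],[-0.48,0.93,0,0,0,0,0],[-0.67,0.81,0,0,0,0,0]])

```text
time: 20.55
position: [0.5611, 0.1843, 0.1128]
tool_rot: [-0.037, 3.141, -0.003]
ft_force: [2.7, -3.1, 6.8]
grip_width: 0.22
grip_force: 30.0
```

Call:
step_arm(targets=[[-0.82,0.65,0,0,0,0,0],[-0.93,0.47,0,0,0,0,0],[-1.02,0.26,0,0,0,0,0],[-1.04,0.05,0,0,0,0,0],[-1.03,-0.17,0,0,0,0,0]])

```text
time: 20.97
position: [0.5124, 0.1981, 0.1127]
tool_rot: [-0.04, 3.14, -0.001]
ft_force: [4.5, -1.3, 4.5]
grip_width: 0.216
grip_force: 30.0
```

Call:
step_arm(targets=[[-0.97,-0.39,0,0,0,0,0],[-0.88,-0.57,0,0,0,0,0],[-0.73,-0.75,0,0,0,0,0],[-0.56,-0.88,0,0,0,0,0],[-0.37,-0.98,0,0,0,0,0]])

```text
time: 21.38
position: [0.4768, 0.1631, 0.1128]
tool_rot: [-0.04, 3.14, 0.003]
ft_force: [6.0, 2.8, 2.7]
grip_width: 0.217
grip_force: 30.0
```

Call:
step_arm(targets=[[-0.15,-1.03,0,0,0,0,0],[0.06,-1.05,0,0,0,0,0],[0.28,-1.01,0,0,0,0,0],[0.49,-0.92,0,0,0,0,0],[0.66,-0.81,0,0,0,0,0]])

```text
time: 21.8
position: [0.4884, 0.1155, 0.1127]
tool_rot: [0.041, -3.138, -0.004]
ft_force: [-0.2, 4.7, 8.3]
grip_width: 0.222
grip_force: 30.0
```

Call:
step_arm(targets=[[0.82,-0.65,0,0,0,0,0],[0.93,-0.47,0,0,0,0,0],[1.02,-0.26,0,0,0,0,0],[1.04,-0.04,0,0,0,0,0],[1.03,0.17,0,0,0,0,0]])

```text
time: 22.22
position: [0.5365, 0.1009, 0.1126]
tool_rot: [0.038, -3.135, 0.0]
ft_force: [-4.7, 0.3, 11.3]
grip_width: 0.226
grip_force: 30.0
```

Call:
step_arm(targets=[[0.5,0.17,0,0,0,0,0],[0.47,0.21,0,0,0,0,0],[0.45,0.27,0,0,0,0,0],[0.42,0.31,0,0,0,0,0],[0.39,0.35,0,0,0,0,0]])

```text
time: 22.63
position: [0.5594, 0.1131, 0.1127]
tool_rot: [0.037, -3.137, 0.002]
ft_force: [-2.7, -2.6, 10.6]
grip_width: 0.217
grip_force: 30.0
```

Call:
step_arm(targets=[[0.35,0.4,0,0,0,0,0],[0.3,0.42,0,0,0,0,0],[0.26,0.46,0,0,0,0,0],[0,0,0,0,0,0,0],[0,0,0,0,0,0,0]])

```text
time: 23.05
position: [0.5696, 0.1268, 0.1127]
tool_rot: [0.038, -3.14, 0.001]
ft_force: [1.3, -1.2, 7.8]
grip_width: 0.22
grip_force: 30.0
```

```bash
python3 -c "
from c import *
print(ang(),ctrl.get_state()['position']*1000)"
```

```text
(np.float64(332.76753137436515), np.float64(50.11995849409854)) [569.61 126.84 112.74]
```

Call:
step_arm(targets=[[0.12,0.26,0,0,0,0,0],[0.1,0.26,0,0,0,0,0],[0.08,0.25,0,0,0,0,0],[0.07,0.26,0,0,0,0,0],[0,0,0,0,0,0,0]])

```text
time: 23.47
position: [0.5733, 0.1364, 0.1127]
tool_rot: [0.038, -3.139, 0.002]
ft_force: [1.0, -2.1, 8.5]
grip_width: 0.223
grip_force: 30.0
```

Call:
step_arm(targets=[[0,0,0,0,0,0,0],[0,0,0,0,0,0,0],[0,0,0,0,0,0,0],[0,0,0,0,0,0,0],[0,0,0,0,0,0,0]])

```text
time: 23.88
position: [0.5733, 0.1364, 0.1127]
tool_rot: [0.037, -3.14, 0.002]
ft_force: [1.7, -1.6, 8.0]
grip_width: 0.22
grip_force: 30.0
```

```bash
python3 - <<'E'
from c import *
s=ctrl.get_state(); print(ang(),ang([.5734,.1371]),ang([.5732,.1367]),s['position']*1000,s['ft_force'])
im,W=cloud("top"); a=cv2.resize(im[165:230,165:245,::-1],None,fx=5,fy=5,interpolation=cv2.INTER_CUBIC)
im,W=cloud("scene"); b=cv2.resize(im[145:225,260:340,::-1],(400,325),interpolation=cv2.INTER_CUBIC)
cv2.imwrite("pics/f.png",np.hstack([a,b]))
E
```

```text
(np.float64(344.5362740471069), np.float64(50.108417427219706)) (np.float64(345.31595006993047), np.float64(49.982510941328265)) (np.float64(344.81337110376904), np.float64(49.89235813228317)) [573.34 136.41 112.75] [ 1.68 -1.59  7.99]
```

View pics/f.png

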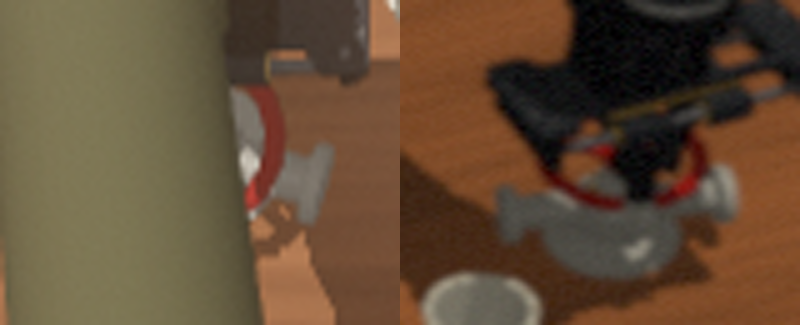

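The fingers still hold the handle in both views. It is about 1° short of the stop angle after two turns, so I'll nudge it on.

Call:
step_arm(targets=[[0.01,0.05,0,0,0,0,0],[0.01,0.05,0,0,0,0,0],[0,0,0,0,0,0,0],[0,0,0,0,0,0,0],[0,0,0,0,0,0,0]])

```text
time: 24.4
position: [0.5734, 0.1368, 0.1127]
tool_rot: [0.037, -3.139, 0.003]
ft_force: [1.8, -2.3, 7.5]
grip_width: 0.218
grip_force: 30.0
```

Call:
step_arm(targets=[[0,0,0,0,0,0,0],[0,0,0,0,0,0,0],[0,0,0,0,0,0,0],[0,0,0,0,0,0,0],[0,0,0,0,0,0,0]])

```text
time: 24.82
position: [0.5734, 0.1369, 0.1127]
tool_rot: [0.037, -3.139, 0.003]
ft_force: [0.9, -2.9, 7.7]
grip_width: 0.216
grip_force: 30.0
```

```bash
python3 -c "
from c import *
s=ctrl.get_state();print(ang(),s['position']*1000,s['ft_force'],s['grip_force'])"
```

```text
(np.float64(345.05680566058567), np.float64(50.05954914877814)) [573.42 136.86 112.73] [ 0.88 -2.93  7.65] 30.00150203704834
```

Call:
step_arm(targets=[[0.01,0.06,0,0,0,0,0],[0,0,0,0,0,0,0],[0,0,0,0,0,0,0],[0,0,0,0,0,0,0],[0,0,0,0,0,0,0]])

```text
time: 25.23
position: [0.5736, 0.1374, 0.1127]
tool_rot: [0.037, -3.139, 0.003]
ft_force: [1.3, -2.7, 7.5]
grip_width: 0.219
grip_force: 30.0
```

Call:
step_arm(targets=[[0,0,0,0,0,0,0],[0,0,0,0,0,0,0],[0,0,0,0,0,0,0],[0,0,0,0,0,0,0],[0,0,0,0,0,0,0]])

```text
time: 25.65
position: [0.5736, 0.1374, 0.1127]
tool_rot: [0.037, -3.139, 0.003]
ft_force: [0.1, -2.7, 9.2]
grip_width: 0.219
grip_force: 30.0
```

```bash
python3 -c "
from c import *
s=ctrl.get_state();print(ang(),s['ft_force'],s['grip_force']); print(ctrl.close_job())"
```

```text
(np.float64(345.71638447165384), np.float64(50.099876139221045)) [ 0.06 -2.67  9.19] 30.001569986343384
the job is handed in; nothing more can be done
None
```

The job is handed in at about 26 s: the relief valve was pulled to about 40 mm (green), held and let go fully home, then the wheel was screwed shut to its stop and backed off two turns (within about 1° by arm position), with the crank handle still gripped at 30 N.

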